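# Clip the full-width cover panel into the rack

### The arm

A 7-joint arm with a two-finger parallel gripper is mounted at the origin on a cart in front of the work surface, level with it; the furniture and walls round the work are solid. World frame = base frame: x ahead of the robot, y to its left, z up, the work surface at z = 0. Lengths are in m, angles in rad, forces in N, time in s.
With the tool pointing down it reaches from about 0.35 to 0.775 m from the base axis. Payload 3.1 kg.
Tool frame: the origin (TCP) lies at the very end of the fingers, on their centre line; the grasp point (between the pads) lies 19 mm behind it; z points along the fingers, y is the line along which they close (so a half turn about z gives the same grasp; the last joint's range is limited). The gripper opens to 85 mm and grips with 20 to 120 N. Pads are 22 mm wide; open, the fingers measure 114 mm over their backs; the gripper's body (76 mm by 85 mm) begins 54 mm behind the grasp point. The pads swing forward as they close: fully open they stand 13 mm farther back than shut.
Start: joints at [1.066, 0.311, 0.014, 1.512, -0.004, 1.319, -0.027], TCP at [0.246, -0.492, 0.231] pointing down, gripper open.
Joint ranges: [-2.7, 2.7], [-0.3, 1.91], [-1.27, 1.3], [0.12, 2.57], [-1.44, 4.58], [0.2, 2.03], [-3.05, 3.05]. Speed limits (rad/s): [2.79, 2.79, 3.14, 3.14, 3.14, 3.14, 3.14].

### API

Orientations are given as a 3x3 rotation matrix whose columns are the frame's x, y, z axes.
In Python, from workcell import manip gives the robot as it stands.
- The arm moves only by the tool move_arm, never from a script. Its argument "deltas" is a list of rows, each a list of 5 numbers: the closure, from -1 (fully open) to 1 (shut), then the shift along the tool's x, y, z normalised to -1 to 1, where 1 is 60 mm, then the turn about the tool's z normalised to -1 to 1, where 1 is 0.12 rad. In form: [[jaw, tx, ty, tz, spin], ...]. A call has 1 to 5 rows; each row shifts and turns the commanded pose from where the row before left it, along the tool's axes as they then stand; what a row does not reach is not made up. A row lasts 1/8 s, in which the tool goes at most 62.5 mm and 10.7 degrees, less where a joint would pass 70% of its speed; a pose out of reach is approached as far as the arm can. A call with a number of a shift or a turn outside -1 to 1 is refused whole. A call with a gripper value outside its range is refused whole. The fingers move at their own pace and stop on an object; "newtons" is the grip in N (left out, the last holds). Time passes only in rows, so rows that do not move let the fingers close. It gives the time, the measured TCP pose, the force, the opening and the grip force at its end, in the units of the state.
- manip.read_state(): the state, without advancing time (a new reading comes with each control period).
- manip.read_camera(name): name is "scene" or "top" or "wrist"; returns (picture, depth): 480x640x3 uint8, red, green, blue; 480x640 float32, m along the optical axis (not along the pixel's ray), 0 where there is no reading.
- manip.camera_model(name): a dict with "fx", "fy", "cx", "cy" (pixels), "xyz" and "attitude" of the camera in the world. Camera axes: x right, y down, z forward; pixel columns grow to the right and rows downward; lengths in m; the calibration is good to about 2 mm. A picture is of the moment at which its call begins: read the wrist's pose just before it. camera_model takes no time and is no camera call; for the wrist camera it gives the pose at the moment of the call.
- manip.job_done(): hands the job in; it is judged then, once.
The state is a dict: "t": time; "qpos": joint angles; "qd": joint speeds; "tau": joint torques, N m; "ee_pos": TCP position; "eef_rot": TCP orientation; "contact_force": force on the tool from outside, world axes, zero at the start; "torque": the same for the moment, N m; "gripper_width": finger opening in m; "finger_force": force on a finger pad.
Only numpy, scipy, OpenCV 4.12 (cv2) and the standard library are available. Lean on these libraries where they do the work, as an engineer would, in place of code of your own. Each camera call takes 0.05 s, during which the arm holds its last target. There are 200 camera calls.

### The job

Take the wider of the two loose aluminium cover panels out of the plain stand and push it down between the spring clips of the rack's empty slot, upright and fully home on the slot floor like the panel already in the rack. Let go of it there, and leave the narrower panel standing in the stand.

Things in the scene. Friction and masses are not known exactly. Their poses are not given: they have to be found in the camera images.
- wide_panel_center (a point): Centre of the wider loose panel: a flat hollow aluminium panel 10 mm thick (its x), 110 mm wide (its y), 110 mm tall (its z, up), 60 to 100 g, alike on both faces. It stands upright, loosely, in one of the two slots of the grey stand; nothing else stands within 60 mm of its faces above the stand's walls. Grip it across the thickness, mid-width, in its top 40 mm.
- narrow_panel_center (a point): Centre of the narrower loose panel, 10 mm thick (x), 70 mm wide (y), 110 mm tall (z, up), same material, in the stand's other slot, 80 mm from the wide one, face to face. It stays in the stand; carry the wide one clear above it (tops 118 mm above the table).
- stand: Plain grey stand fixed to the table, 160 x 140 mm, origin under its middle; two loose slots 13 mm wide along its y, at x = -40 and +40 mm, floor 8 mm and slot walls 39 mm above the table. Which panel is in which slot varies.
- clip_slot (a point): Middle of the floor of the empty clip slot of the grey rack (fixed to the table), 12 mm above the table; z up, x across the slot (thickness of the panel), y along it (width). Seated, the panel's foot is on this floor, its centre 55 mm above this point, its top edge 110 mm above. End stops 134 mm apart along y leave 12 mm play at each end.
- clip_mouth (a point): 52 mm above clip_slot, level with the tops of two facing bent steel spring leaves, 36 mm wide, in the middle of the slot. From a mouth 31 mm wide they narrow to 6 mm, 19 mm above the floor; each yields up to 9 mm. A panel just laid in rests on them; a steady push of 5 to 20 N takes it through. Towards both ends stand flared grey guides, 16 mm apart, 28 mm above the floor.
- seated_panel (a point): Centre of the panel that is already home (fixed) in the rack's other slot, same size as the wide one, 80 mm from the empty slot along clip_slot's +x.

How it is judged:
At the end, for the whole second after the job is handed in: The wide panel is at rest in the rack's empty clip slot, its centre 55 mm above the slot floor within 5 mm (foot on the floor), within 10 mm of the slot's middle across it and 18 mm along it, upright and parallel to the slot within 10 degrees, released (z of wide_panel_center in the frame of clip_slot between 0.05 and 0.06 m and x of wide_panel_center in the frame of clip_slot between -0.01 and 0.01 m and y of wide_panel_center in the frame of clip_slot between -0.018 and 0.018 m and angle between wide_panel_center's own z axis and vertical below 0.175 rad and angle between the x axis of wide_panel_center and the x axis of clip_slot, either way round below 0.175 rad and linear speed of wide_panel below 0.02 m/s); the robot touches nothing.
It fails at once if the narrower panel is moved more than 25 mm (distance of narrow_panel_center from where it was at the start of the episode above 0.025 m).
It also fails if it takes over 40 s, if anything falls off the work surface, if the arm or the gripper's body presses on something with over 40 N, if the wrist force passes 120 N, or if a joint passes its speed limit or range.

## Working session

There is one attempt and no reset: what is moved stays moved. The work goes in short steps, Python scripts to look and compute and a tool call to move; the robot and the scene stay as the last step left them, time stands still between calls to the robot, and variables do not carry over. Pictures are saved under pics/ and viewed, at most 10 in all, crops included, and the job is handed in when it is done.

Besides the shell and the picture viewer there is one more tool, called as name([rows], argument=value, ...), one row to a line, values as JSON. move_arm: Moves the arm, as the interface text tells. Its arguments: {"type":"object","properties":{"deltas":{"type":"array","items":{"type":"array","items":{"type":"number","minimum":-1,"maximum":1}}},"newtons":{"type":"number"}},"required":["deltas"]}

```bash
mkdir -p pics; python3 - <<'E'
from workcell import manip
import cv2,numpy as np
s=manip.read_state();print(s['t'],s['ee_pos'],s['eef_rot'],s['contact_force'],s['gripper_width'])
for n in('top','scene'):
    p,d=manip.read_camera(n);m=manip.camera_model(n);print(n,m)
    cv2.imwrite(f'pics/{n}0.png',p[:,:,::-1]);np.savez(f'{n}0.npz',p=p,d=d,**{k:np.array(v) for k,v in m.items()})
E
```

```text
0.0 [ 0.24522293 -0.49148021  0.23021573] [[ 8.94778431e-01  4.46508923e-01 -1.15846704e-03]
 [ 4.46510413e-01 -8.94776018e-01  2.08046375e-03]
 [-1.07622897e-04 -2.37882169e-03 -9.99997165e-01]] [-0.24477144 -0.31262557 -0.53727523] 0.08521049881938651
top {'fx': 583.9683420059542, 'fy': 583.9683420059542, 'cx': 323.0681666832083, 'cy': 228.20706733527348, 'xyz': array([0.39208273, 0.07015175, 0.90151373]), 'attitude': array([[ 0.02384946, -0.98276196,  0.18333064],
       [-0.99908759, -0.02992916, -0.03046706],
       [ 0.0354288 , -0.18243675, -0.98257907]])}
scene {'fx': 448.75697723299055, 'fy': 448.75697723299055, 'cx': 316.5385729140124, 'cy': 238.8439032307463, 'xyz': array([ 0.20884737, -0.35907461,  0.72277112]), 'attitude': array([[ 0.74066254, -0.52133754,  0.42382328],
       [-0.67160475, -0.55651472,  0.48912006],
       [-0.01913276, -0.64691463, -0.76232237]])}
```

View pics/top0.png

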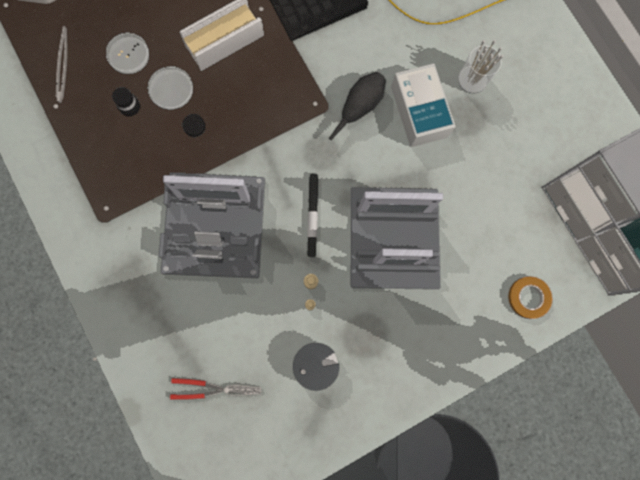

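View pics/scene0.png

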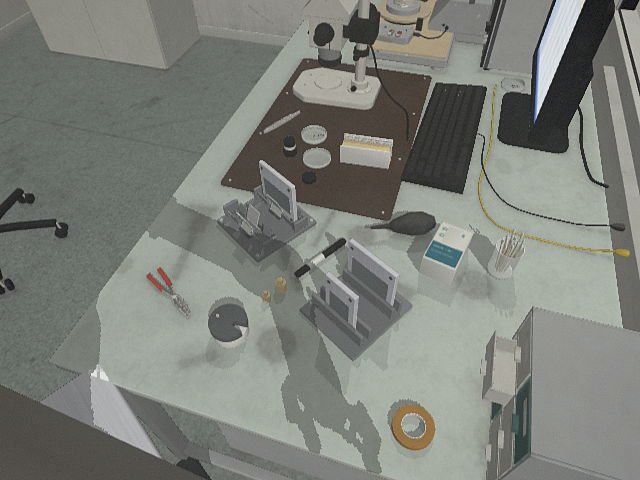

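The top view shows the rack on the left, with its seated panel at about (207,190) and the empty clips at about (208,243). The stand is on the right, with the wide panel's top edge at about (400,197) and the narrow one's at about (404,252). The scene view agrees with this.

```bash
cat > h.py <<'E'
import numpy as np,cv2
def cloud(f):
    z=np.load(f);d=z['d'];v,u=np.indices(d.shape)
    c=np.stack([(u-z['cx'])/z['fx']*d,(v-z['cy'])/z['fy']*d,d],-1)
    w=c@z['attitude'].T+z['xyz'];w[d==0]=np.nan
    return w,z
def rect(P):
    (c,s,a)=cv2.minAreaRect((P[:,:2]*1000).astype(np.float32))
    if s[0]<s[1]: s=s[::-1];a-=90
    return np.round(c,1),np.round(s,1),round((a+90)%180-90,1),len(P),np.round(np.percentile(P[:,2],[5,50,95])*1000,1)
E
python3 - <<'E'
from h import *
for f in('top0.npz','scene0.npz'):
    w,z=cloud(f);print(f)
    x,y,h=w[...,0],w[...,1],w[...,2]
    tb=(abs(x-.3)<.1)&(abs(y-.08)<.03)
    print('table z',np.nanmedian(h[tb]))
    for name,lo,hi in(('tops',.108,.132),('leaf',.052,.08),('wall',.03,.048),('base',.004,.02)):
        m=((h>lo)&(h<hi)&(x>.2)&(x<.58)&(y>-.2)&(y<.4)).astype(np.uint8)
        n,L,st,_=cv2.connectedComponentsWithStats(m)
        for i in range(1,n):
            if st[i,4]>(60 if name in('tops','leaf') else 400): print(name,st[i,:4],rect(w[L==i]))
E
```

```text
top0.npz
table z -0.0014566437163741064
tops [382 249  51   9] (array([508.4, -70.1]), array([69.3, 10.7]), -88.6, 398, array([112.5, 115.8, 118.3]))
leaf [195 232  26   7] (array([534.2, 212.4]), array([35.7,  7.5]), -89.7, 137, array([52.7, 59.7, 64.4]))
leaf [193 253  26   5] (array([505.3, 213. ]), array([36.2,  6.4]), 88.4, 95, array([52.5, 60.4, 64.5]))
leaf [377 254  50   9] (array([504.1, -69.6]), array([69.4,  8.3]), 83.9, 141, array([53.1, 66.1, 78. ]))
wall [358 250  82  21] (array([508.6, -70.9]), array([122. ,  29.5]), -89.3, 658, array([33.3, 37.1, 41. ]))
wall [293 343  47  48] (array([350.5,  48.7]), array([66.4, 66.2]), -88.2, 1644, array([35.9, 38.4, 41. ]))
base [161 210 102  69] (array([530.2, 212.9]), array([150.9, 101.1]), 89.2, 5131, array([ 7.4, 10.2, 13.7]))
base [351 217  90  73] (array([523.7, -71.1]), array([139.4, 110.6]), -89.5, 4141, array([ 4.4,  6.5, 10.2]))
scene0.npz
table z -9.32509936539816e-05
tops [325 271  34  32] (array([508.2, -70.9]), array([69.9, 11.7]), 89.6, 323, array([109. , 117.4, 119.7]))
leaf [248 204  12  15] (array([534.2, 213.1]), array([37.4,  8.3]), -88.3, 85, array([53.1, 59.7, 65.1]))
leaf [325 287  33  34] (array([507.8, -70.7]), array([71.2,  9.8]), -89.0, 288, array([53.6, 67. , 78.7]))
wall [312 292  60  50] (array([508.8, -71.7]), array([124.9,  30.4]), -89.7, 637, array([31.6, 38.7, 45.2]))
wall [208 303  40  38] (array([350.4,  47.5]), array([67.3, 67.1]), 76.5, 1090, array([33.8, 40.4, 42.6]))
base [217 198  79  64] (array([530.5, 211.2]), array([151.6, 101.6]), 88.9, 1914, array([ 7.8, 12.5, 17. ]))
base [299 275  96  85] (array([524.2, -71.8]), array([139.7, 111.6]), -89.5, 2424, array([ 6.1,  8.6, 16.3]))
```

```bash
python3 - <<'E'
from h import *
for f in('top0.npz','scene0.npz'):
    w,z=cloud(f);print(f)
    x,y,h=w[...,0],w[...,1],w[...,2]
    for name,lo,hi,yl,yh in(('tops',.109,.135,-.2,.3),('standwall',.03,.048,-.2,.0),('rackguides',.034,.046,.12,.3)):
        m=((h>lo)&(h<hi)&(x>.45)&(x<.66)&(y>yl)&(y<yh)).astype(np.uint8)
        n,L,st,_=cv2.connectedComponentsWithStats(m)
        for i in range(1,n):
            if st[i,4]>30: print(name,st[i,:4],rect(w[L==i]))
E
```

```text
top0.npz
tops [164 176  81  13] (array([599.4, 211.3]), array([109.6,  11.5]), 89.0, 699, array([111.3, 119.4, 122.2]))
tops [364 192  80  10] (array([588.1, -65.6]), array([110.1,  10.9]), -89.2, 622, array([111. , 115.8, 118.1]))
tops [382 249  51   9] (array([508.4, -70.1]), array([69.3, 10.7]), -88.6, 392, array([112.9, 115.8, 118.3]))
standwall [358 206  81  13] (array([578.7, -70.3]), array([122.5,  17.2]), 87.2, 665, array([31.5, 37. , 45.7]))
standwall [358 250  82  21] (array([508.6, -70.9]), array([122. ,  29.5]), -89.3, 658, array([33.3, 37.1, 41. ]))
standwall [433 251   7   6] (array([ 519.5, -127.4]), array([9.7, 8.1]), 87.3, 37, array([34.9, 36.9, 39.3]))
rackguides [164 184   5  21] (array([598.8, 281.6]), array([31.7,  6.6]), -0.3, 80, array([35.2, 38. , 39.9]))
rackguides [257 186   5  23] (array([598.8, 141.5]), array([35.3,  6. ]), -2.9, 92, array([34.6, 37.7, 40.2]))
rackguides [176 194  74   9] (array([593.4, 210.5]), array([108.4,  11.4]), -86.7, 153, array([34.9, 40.4, 45.4]))
rackguides [176 202  16   4] (array([585. , 253.9]), array([22.5,  5.7]), -88.4, 54,
[... 1785 characters left out ...]
.1, 56, array([34.7, 38.9, 41.7]))
rackguides [276 200  27  18] (array([602.2, 185.8]), array([62.2, 25.7]), -82.6, 94, array([34.7, 40.1, 45.1]))
rackguides [240 203   8   9] (array([536.3, 254.7]), array([24.9,  6.6]), 87.1, 36, array([34.3, 38.5, 41.1]))
rackguides [247 212  12  15] (array([526.3, 211.7]), array([36.5,  9.2]), -87.7, 68, array([34.3, 40.2, 45.5]))
rackguides [293 215  15  11] (array([598.7, 141.3]), array([35.5,  7.4]), -0.1, 62, array([34.8, 38.6, 41.9]))
rackguides [263 224   9  11] (array([533.2, 169.6]), array([24.7,  8.8]), 87.6, 41, array([34.3, 38.5, 41. ]))
rackguides [262 235  16  12] (array([519.7, 142.5]), array([36.,  7.]), -1.0, 68, array([34.8, 39.2, 42.1]))
```

```bash
cat >> h.py <<'E'
def plan(p0,yaw0,p1,yaw1,n):
    "rows in tool units; yaw = angle of tool y in world (deg), tool z down"
    p0,p1=np.array(p0,float),np.array(p1,float)
    for i in range(n):
        a=np.radians(yaw0+(yaw1-yaw0)*i/n);d=(p1-p0)/n
        ty=np.array([np.cos(a),np.sin(a),0]);tx=np.array([-ty[1],ty[0],0])
        print(np.round([d@tx/.06,d@ty/.06,-d[2]/.06,-np.radians(yaw1-yaw0)/n/.12],2).tolist())
E
python3 - <<'E'
from h import *
for f in('top0.npz','scene0.npz'):
    w,z=cloud(f);x,y,h=w[...,0],w[...,1],w[...,2]
    for X in np.arange(.2,.75,.1):
        print(round(X,1),[(round(Y,2),round(float(np.nanmax(h[m])),2)) for Y in np.arange(-.55,0,.1) if (m:=(abs(x-X)<.05)&(abs(y-Y)<.05)&(h<.5)).any()])
plan([.2452,-.4915,.2302],-63.5,[.588,-.066,.2],.7,10)
E
```

```text
0.2 [(np.float64(-0.55), -0.74), (np.float64(-0.45), -0.74), (np.float64(-0.35), -0.45), (np.float64(-0.25), -0.45), (np.float64(-0.15), -0.45), (np.float64(-0.05), 0.0)]
0.3 [(np.float64(-0.55), -0.74), (np.float64(-0.45), -0.74), (np.float64(-0.25), 0.0), (np.float64(-0.15), 0.0), (np.float64(-0.05), 0.0)]
0.4 [(np.float64(-0.55), -0.74), (np.float64(-0.45), 0.0), (np.float64(-0.35), 0.02), (np.float64(-0.25), 0.01), (np.float64(-0.15), 0.0), (np.float64(-0.05), 0.0)]
0.5 [(np.float64(-0.45), 0.1), (np.float64(-0.35), 0.18), (np.float64(-0.25), 0.02), (np.float64(-0.15), 0.12), (np.float64(-0.05), 0.12)]
0.6 [(np.float64(-0.35), 0.19), (np.float64(-0.25), 0.12), (np.float64(-0.15), 0.12), (np.float64(-0.05), 0.12)]
0.7 [(np.float64(-0.45), 0.0), (np.float64(-0.35), 0.19), (np.float64(-0.25), 0.0), (np.float64(-0.15), 0.05), (np.float64(-0.05), 0.05)]
0.2 [(np.float64(-0.05), 0.0)]
0.3 [(np.float64(-0.25), 0.0), (np.float64(-0.15), 0.0), (np.float64(-0.05), 0.0)]
0.4 [(np.float64(-0.35), 0.02), (np.float64(-0.25), 0.02), (np.float64(-0.15), 0.01), (np.float64(-0.05), 0.01)]
0.5 [(np.float64(-0.45), 0.19), (np.float64(-0.35), 0.19), (np.float64(-0.25), 0.02), (np.float64(-0.15), 0.12), (np.float64(-0.05), 0.12)]
0.6 [(np.float64(-0.45), 0.19), (np.float64(-0.35), 0.19), (np.float64(-0.25), 0.12), (np.float64(-0.15), 0.12), (np.float64(-0.05), 0.12)]
0.7 [(np.float64(-0.45), 0.19), (np.float64(-0.35), 0.19), (np.float64(-0.25), 0.0), (np.float64(-0.15), 0.05), (np.float64(-0.05), 0.05)]
[0.83, -0.38, 0.05, -0.93]
[0.87, -0.28, 0.05, -0.93]
[0.89, -0.19, 0.05, -0.93]
[0.91, -0.09, 0.05, -0.93]
[0.91, 0.02, 0.05, -0.93]
[0.9, 0.12, 0.05, -0.93]
[0.88, 0.22, 0.05, -0.93]
[0.85, 0.32, 0.05, -0.93]
[0.81, 0.41, 0.05, -0.93]
[0.76, 0.5, 0.05, -0.93]
```

move_arm([
  [-1,0.83,-0.38,0,-0.93],
  [-1,0.87,-0.28,0,-0.93],
  [-1,0.89,-0.19,0,-0.93],
  [-1,0.91,-0.09,0,-0.93],
  [-1,0.91,0.02,0,-0.93],
], newtons=80)

```text
t: 0.72
ee_pos: [0.4181, -0.2776, 0.2309]
eef_rot: [[0.52, 0.854, -0.0], [0.854, -0.52, 0.0], [-0.0, -0.0, -1.0]]
contact_force: [1.4, -0.5, -0.4]
gripper_width: 0.0857
finger_force: 0.0
```

move_arm([
  [-1,0.9,0.12,0,-0.93],
  [-1,0.88,0.22,0,-0.93],
  [-1,0.85,0.32,0,-0.93],
  [-1,0.81,0.41,0,-0.93],
  [-1,0.76,0.5,0,-0.93],
])

```text
t: 1.35
ee_pos: [0.5903, -0.067, 0.2307]
eef_rot: [[-0.011, 1.0, -0.001], [1.0, 0.011, -0.0], [-0.0, -0.001, -1.0]]
contact_force: [0.9, -0.2, 0.2]
gripper_width: 0.0856
finger_force: 0.0
```

move_arm([
  [-1,0,0,0,0],
  [-1,0,0,0,0],
])

```text
t: 1.6
ee_pos: [0.5892, -0.0687, 0.2305]
eef_rot: [[-0.008, 1.0, -0.002], [1.0, 0.008, -0.001], [-0.001, -0.002, -1.0]]
contact_force: [0.9, -0.8, -0.2]
gripper_width: 0.0855
finger_force: 0.0
```

```bash
python3 - <<'E'
from h import *
from workcell import manip
s=manip.read_state();m=manip.camera_model('wrist');p,d=manip.read_camera('wrist')
cv2.imwrite('pics/w1.png',p[:,:,::-1]);np.savez('w1.npz',p=p,d=d,**{k:np.array(v) for k,v in m.items()})
print(s['ee_pos'])
w,z=cloud('w1.npz');x,y,h=w[...,0],w[...,1],w[...,2]
L=cv2.connectedComponentsWithStats(((h>.109)&(h<.135)).astype(np.uint8))
for i in range(1,L[0]):
    if L[2][i,4]>200: print(L[2][i],rect(w[L[1]==i]))
E
```

```text
[ 0.58922332 -0.06866317  0.23047698]
[ 314  149   16  153 2157] (array([587.7, -62.8]), array([109.2,  10.5]), -89.5, 2157, array([116.5, 117.9, 119. ]))
[ 196  185   26   97 1649] (array([507.9, -67.6]), array([69.4, 11. ]), -89.6, 1649, array([111. , 117.8, 119.2]))
```

View pics/w1.png

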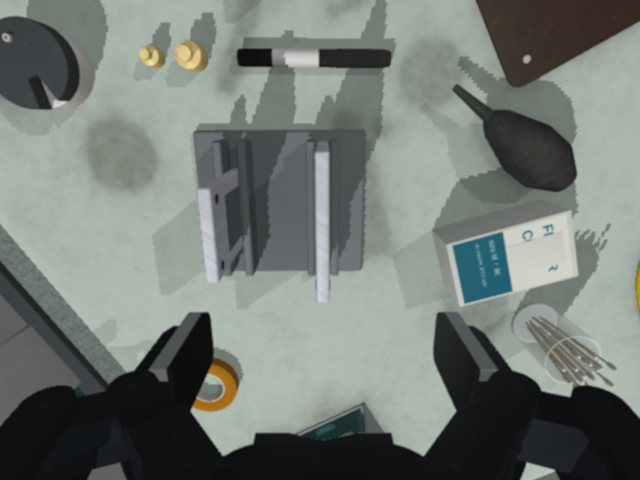

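The wrist view shows the wide panel's top edge at about (322,220), between the open fingers, and it agrees with the earlier measurement. I'm descending now.

move_arm([
  [-1,0.06,-0.02,0.6,0.02],
  [-1,0,0,0.6,0],
  [-1,0,0,0.6,0],
  [-1,0,0,0.45,0],
  [-1,0,0,0.27,0],
])

```text
t: 2.28
ee_pos: [0.5869, -0.0669, 0.0786]
eef_rot: [[-0.002, 1.0, -0.003], [1.0, 0.002, -0.001], [-0.001, -0.003, -1.0]]
contact_force: [-0.1, 0.5, -0.2]
gripper_width: 0.0856
finger_force: 0.0
```

move_arm([
  [-1,0,0,0,0],
  [1,0,0,0,0],
  [1,0,0,0,0],
  [1,0,0,0,0],
  [1,0,0,0,0],
])

```text
t: 2.9
ee_pos: [0.5887, -0.0644, 0.0805]
eef_rot: [[-0.006, 1.0, 0.001], [1.0, 0.006, -0.0], [-0.0, 0.001, -1.0]]
contact_force: [-0.1, -0.4, 0.1]
gripper_width: 0.0121
finger_force: 0.0
```

move_arm([
  [1,0,0,0,0],
  [1,0,0,0,0],
  [1,0,0,0,0],
  [1,0,0,0,0],
])

```text
t: 3.4
ee_pos: [0.589, -0.0644, 0.0806]
eef_rot: [[-0.006, 1.0, 0.001], [1.0, 0.006, -0.0], [-0.0, 0.001, -1.0]]
contact_force: [0.6, -0.5, 3.5]
gripper_width: 0.0091
finger_force: 78.2
```

move_arm([
  [1,0,0,-0.2,0],
  [1,0,0,-0.4,0],
  [1,0,0,-0.6,0],
  [1,0,0,-0.7,0],
  [1,0,0,-0.6,0],
])

```text
t: 4.03
ee_pos: [0.5881, -0.0644, 0.2317]
eef_rot: [[-0.006, 1.0, -0.0], [1.0, 0.006, 0.0], [0.0, -0.0, -1.0]]
contact_force: [1.3, -0.1, -0.8]
gripper_width: 0.0089
finger_force: 78.3
```

move_arm([
  [1,0.5,-0.1,0,0],
  [1,0.8,-0.2,0,0],
  [1,0.8,-0.2,0,0.05],
  [1,0.8,-0.2,0,0.05],
  [1,0.8,-0.2,0,0.05],
])

```text
t: 4.65
ee_pos: [0.533, 0.1586, 0.2301]
eef_rot: [[0.013, 1.0, -0.001], [1.0, -0.013, -0.001], [-0.001, -0.001, -1.0]]
contact_force: [1.1, 0.2, -1.5]
gripper_width: 0.0092
finger_force: 78.4
```

move_arm([
  [1,0.6,-0.15,0,0.05],
  [1,0.31,-0.1,0,0],
  [1,0,0,0,0],
  [1,0,0,0,0],
])

```text
t: 5.15
ee_pos: [0.5204, 0.2104, 0.2299]
eef_rot: [[0.02, 1.0, -0.0], [1.0, -0.02, -0.002], [-0.002, -0.0, -1.0]]
contact_force: [-0.0, -0.4, -0.8]
gripper_width: 0.0093
finger_force: 78.4
```

```bash
python3 - <<'E'
from h import *
from workcell import manip
for n in('wrist','top','scene'):
    s=manip.read_state();m=manip.camera_model(n);p,d=manip.read_camera(n)
    cv2.imwrite(f'pics/{n}2.png',p[:,:,::-1]);np.savez(f'{n}2.npz',p=p,d=d,**{k:np.array(v) for k,v in m.items()})
    if n=='wrist':print(s['t'],s['ee_pos'],s['eef_rot'][:,1],s['contact_force'],s['gripper_width'])
    w,z=cloud(f'{n}2.npz');x,y,h=w[...,0],w[...,1],w[...,2]
    for lo,hi in((.165,.24),(.255,.28),(.109,.135),(.034,.046)):
        L=cv2.connectedComponentsWithStats(((h>lo)&(h<hi)&(abs(x-.55)<.09)&(abs(y-.212)<.09)).astype(np.uint8))
        for i in range(1,L[0]):
            if L[2][i,4]>60: print(n,lo,L[2][i],rect(w[L[1]==i]))
E
```

```text
5.15 [0.52035507 0.21037881 0.22989181] [ 9.99794409e-01 -2.02758284e-02 -1.76480199e-04] [-0.02963595 -0.41733328 -0.80291609] 0.009317402824669627
wrist 0.165 [309 165  27  29 544] (array([520.7, 265.6]), array([10. ,  2.3]), -1.0, 544, array([173.1, 214.1, 237.9]))
wrist 0.165 [294 296  13   9  87] (array([511.2, 223.1]), array([4.7, 1.4]), -3.7, 87, array([233.7, 237.2, 239.7]))
wrist 0.165 [339 296  13   8  87] (array([528.7, 222.8]), array([4.8, 1.7]), 5.7, 87, array([233.9, 236.8, 239.5]))
wrist 0.255 [  191   198   220   241 12384] (array([520.1, 225.1]), array([69.7, 57.2]), 51.0, 12384, array([259.8, 267.4, 278.3]))
wrist 0.255 [410 353  45  13 280] (array([551.2, 224. ]), array([12.3,  3. ]), -0.2, 280, array([274.9, 278.1, 279.8]))
wrist 0.109 [ 421  149   32  156 2954] (array([598.4, 214.7]), array([109.4,  11.3]), 89.1, 2954, array([111.4, 121.6, 123. ]))
wrist 0.034 [300 121  43   8 322] (array([519.6, 285.4]), array([35.1,  5.6]), -1.1, 322, array([38.1, 39.6, 41. ]))
wrist 0.034 [395 120  44   8 315] (array([599.6, 284.6]), array([35.5,  5.6]), -1.1, 315, array([37.5
[... 1779 characters left out ...]
 0.255 [218 118  37  34 494] (array([519.1, 190.8]), array([58.9, 57.7]), 47.2, 494, array([256.9, 267.5, 279.1]))
scene 0.109 [259 160  37  32 324] (array([600.1, 210.9]), array([111. ,  12.4]), 89.4, 324, array([110.9, 120.9, 123.6]))
scene 0.034 [223 199  15  10  61] (array([521.2, 283.3]), array([34.7,  9.7]), 1.5, 61, array([34.7, 38.9, 41.7]))
scene 0.034 [271 200  32  19 103] (array([602.1, 190.3]), array([68.7, 26.2]), -83.0, 103, array([34.6, 40.3, 45.2]))
scene 0.034 [247 212  11  14  63] (array([526.3, 211.7]), array([35.9,  6.9]), 88.7, 63, array([35. , 39.8, 45.2]))
scene 0.034 [262 235  16  11  66] (array([518.3, 141.9]), array([37.4,  7.1]), 0.2, 66, array([34.8, 39.3, 41.8]))
```

View pics/wrist2.png

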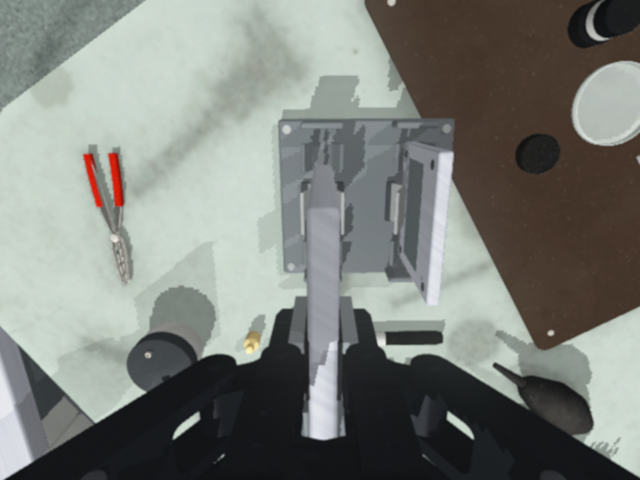

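View pics/scene2.png

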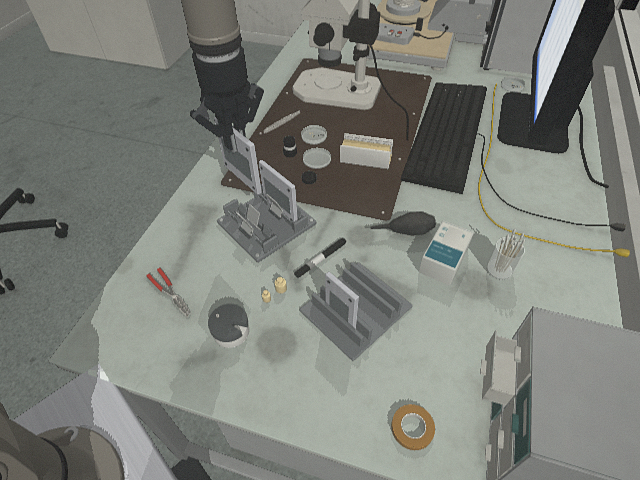

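The wrist view shows the held panel (315,170 to 325,440) lined up over the empty slot. Its end is about 20 mm from the end stop at (320,124), so it needs roughly +4 mm along the slot and −1 mm across. The scene view shows the narrow panel still standing at (342,300).

move_arm([
  [1,0.07,-0.02,0.3,0],
  [1,0,0,0.5,0],
  [1,0,0,0.5,0],
  [1,0,0,0.2,0],
  [1,0,0,0,0],
], newtons=110)

```text
t: 5.92
ee_pos: [0.5187, 0.2156, 0.1396]
eef_rot: [[0.019, 1.0, -0.001], [1.0, -0.019, -0.001], [-0.001, -0.001, -1.0]]
contact_force: [-0.2, 0.5, -0.4]
gripper_width: 0.0083
finger_force: 107.5
```

move_arm([
  [1,0,0,0.17,0],
  [1,0,0,0.17,0],
  [1,0,0,0.1,0],
  [1,0,0,0.1,0],
  [1,0,0,0,0],
])

```text
t: 6.55
ee_pos: [0.5193, 0.2165, 0.1076]
eef_rot: [[0.018, 1.0, 0.001], [1.0, -0.018, 0.0], [0.0, 0.001, -1.0]]
contact_force: [0.7, -0.4, -0.8]
gripper_width: 0.0087
finger_force: 107.7
```

move_arm([
  [1,0,0,0.1,0],
  [1,0,0,0.1,0],
  [1,0,0,0.1,0],
  [1,0,0,0.04,0],
  [1,0,0,0,0],
])

```text
t: 7.18
ee_pos: [0.5187, 0.2165, 0.0868]
eef_rot: [[0.018, 1.0, -0.0], [1.0, -0.018, 0.0], [0.0, -0.0, -1.0]]
contact_force: [1.0, 0.4, -0.4]
gripper_width: 0.0086
finger_force: 108.0
```

move_arm([
  [1,0,0,0.03,0],
  [1,0,0,0,0],
])

```text
t: 7.42
ee_pos: [0.5188, 0.2164, 0.0854]
eef_rot: [[0.018, 1.0, -0.0], [1.0, -0.018, -0.0], [-0.0, -0.0, -1.0]]
contact_force: [1.1, 0.6, 0.8]
gripper_width: 0.0089
finger_force: 108.1
```

```bash
python3 - <<'E'
from h import *
from workcell import manip
for n in('wrist','scene'):
    m=manip.camera_model(n);p,d=manip.read_camera(n)
    q=p[:,:,::-1]
    if n=='scene': q=cv2.resize(q[100:290,180:400],None,fx=3,fy=3)
    cv2.imwrite(f'pics/{n}3.png',q);np.savez(f'{n}3.npz',p=p,d=d,**{k:np.array(v) for k,v in m.items()})
    w,z=cloud(f'{n}3.npz');x,y,h=w[...,0],w[...,1],w[...,2]
    for lo,hi in((.1,.135),):
        L=cv2.connectedComponentsWithStats(((h>lo)&(h<hi)&(abs(x-.55)<.09)&(abs(y-.212)<.09)).astype(np.uint8))
        for i in range(1,L[0]):
            if L[2][i,4]>60: print(n,lo,L[2][i],rect(w[L[1]==i]))
E
```

```text
wrist 0.1 [  237   193   172   246 12994] (array([516. , 230.3]), array([77.7, 47.1]), -66.2, 12994, array([106.4, 122.8, 133. ]))
wrist 0.1 [  510   197   110   236 15096] (array([598.5, 228.4]), array([82.4, 12. ]), 88.9, 15096, array([102.2, 119.1, 122.7]))
wrist 0.1 [195 353  42  12 222] (array([487.8, 231. ]), array([11.9,  2.8]), 1.4, 222, array([130.2, 133. , 134.8]))
wrist 0.1 [409 353  41  12 224] (array([549. , 229.9]), array([11.4,  2.8]), -1.8, 224, array([130.5, 133. , 134.8]))
scene 0.1 [264 164  32  32 363] (array([599.9, 202. ]), array([92.5, 12.8]), 88.8, 363, array([102. , 117.1, 123.3]))
scene 0.1 [230 182  33  34 433] (array([517.4, 196.5]), array([59.9, 55.6]), -46.2, 433, array([102.7, 120.9, 133.3]))
```

View pics/scene3.png

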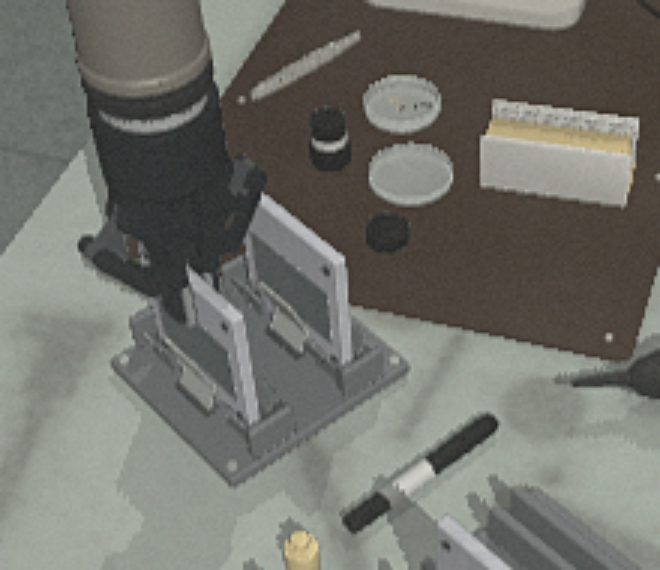

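View pics/wrist3.png

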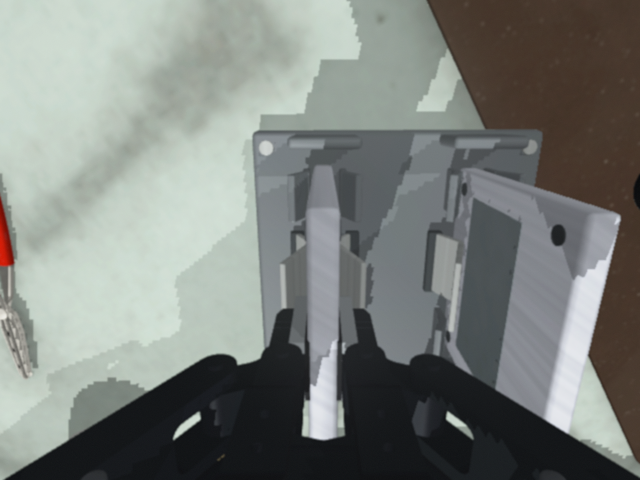

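The panel is in the slot between the leaves, close to the height of the seated one. I'm pressing down until the floor stops it.

move_arm([
  [1,0,0,0.04,0],
  [1,0,0,0.04,0],
  [1,0,0,0.04,0],
  [1,0,0,0,0],
])

```text
t: 8.02
ee_pos: [0.5196, 0.2165, 0.0845]
eef_rot: [[0.019, 1.0, 0.003], [1.0, -0.019, -0.001], [-0.001, 0.003, -1.0]]
contact_force: [-7.9, -6.0, 32.7]
gripper_width: 0.0087
finger_force: 112.8
```

```bash
python3 - <<'E'
from h import *
from workcell import manip
for n in('wrist','scene'):
    m=manip.camera_model(n);p,d=manip.read_camera(n)
    np.savez(f'{n}4.npz',p=p,d=d,**{k:np.array(v) for k,v in m.items()})
    w,z=cloud(f'{n}4.npz');x,y,h=w[...,0],w[...,1],w[...,2]
    for X,Y in((.5195,.257),(.5988,.257),(.518,.170),(.5975,.170)):
        q=h[(abs(x-X)<.004)&(abs(y-Y)<.009)&(h>.1)&(h<.14)]
        print(n,X,Y,len(q),np.percentile(q,[10,50,90]) if len(q) else '')
E
```

```text
wrist 0.5195 0.257 1562 [0.12134896 0.12209697 0.12283421]
wrist 0.5988 0.257 2611 [0.10713352 0.1214807  0.12260671]
wrist 0.518 0.17 0 
wrist 0.5975 0.17 0 
scene 0.5195 0.257 11 [0.1045187  0.11404137 0.1184361 ]
scene 0.5988 0.257 1 [0.10112195 0.10112195 0.10112195]
scene 0.518 0.17 67 [0.10333127 0.11761282 0.12312866]
scene 0.5975 0.17 59 [0.10348549 0.11776195 0.12281657]
```

The top edge is at 122 mm, level with the seated panel, and the floor pushes back at 33 N, so the panel is home. I'll ease the load, open and retreat.

move_arm([
  [1,0,0,-0.09,0],
  [-0.5,0,0,0,0],
  [-1,0,0,0,0],
  [-1,0,0,0,0],
  [-1,0,0,0,0],
])

```text
t: 8.75
ee_pos: [0.5184, 0.2164, 0.0832]
eef_rot: [[0.018, 1.0, -0.001], [1.0, -0.018, -0.0], [-0.0, -0.001, -1.0]]
contact_force: [-0.8, 0.4, 0.7]
gripper_width: 0.0801
finger_force: 0.0
```

move_arm([
  [-1,0,0,0,0],
  [-1,0,0,-0.3,0],
  [-1,0,0,-0.6,0],
  [-1,0,0,-0.8,0],
  [-1,0,0,-0.8,0],
])

```text
t: 9.38
ee_pos: [0.5188, 0.2167, 0.2366]
eef_rot: [[0.018, 1.0, 0.001], [1.0, -0.018, 0.001], [0.001, 0.001, -1.0]]
contact_force: [0.8, 0.4, 0.0]
gripper_width: 0.0855
finger_force: 0.0
```

move_arm([
  [-1,-0.7,-0.5,-0.3,0],
  [-1,-0.7,-0.5,0,0],
  [-1,-0.7,-0.5,0,0],
  [-1,0,0,0,0],
])

```text
t: 9.88
ee_pos: [0.4249, 0.0885, 0.2528]
eef_rot: [[0.024, 1.0, 0.001], [1.0, -0.024, -0.004], [-0.003, 0.001, -1.0]]
contact_force: [-0.1, -0.0, 0.3]
gripper_width: 0.0856
finger_force: 0.0
```

```bash
python3 - <<'E'
from h import *
from workcell import manip
for n in('top','scene'):
    m=manip.camera_model(n);p,d=manip.read_camera(n)
    cv2.imwrite(f'pics/{n}5.png',p[:,:,::-1]);np.savez(f'{n}5.npz',p=p,d=d,**{k:np.array(v) for k,v in m.items()})
    w,z=cloud(f'{n}5.npz');x,y,h=w[...,0],w[...,1],w[...,2]
    L=cv2.connectedComponentsWithStats(((h>.109)&(h<.135)&(abs(x-.55)<.09)&(abs(y-.05)<.25)).astype(np.uint8))
    for i in range(1,L[0]):
        if L[2][i,4]>60: print(n,L[2][i],rect(w[L[1]==i]))
E
```

```text
top [164 176  81  13 699] (array([599.6, 211.4]), array([109.7,  11.4]), 89.3, 699, array([111.1, 119.5, 122. ]))
top [382 249  51   9 388] (array([508.6, -69.8]), array([68.6, 10.6]), -89.2, 388, array([113. , 115.9, 118.4]))
scene [259 160  37  32 324] (array([600.4, 210. ]), array([109.7,  12.5]), 88.7, 324, array([110.6, 120.8, 123.8]))
scene [226 176  36  37 339] (array([520.1, 213.6]), array([110.8,  11.4]), 89.1, 339, array([110.7, 121.7, 124.2]))
scene [325 271  34  31 315] (array([508.2, -70.8]), array([70.4, 11.1]), -89.3, 315, array([109.9, 117.5, 119.9]))
```

View pics/scene5.png

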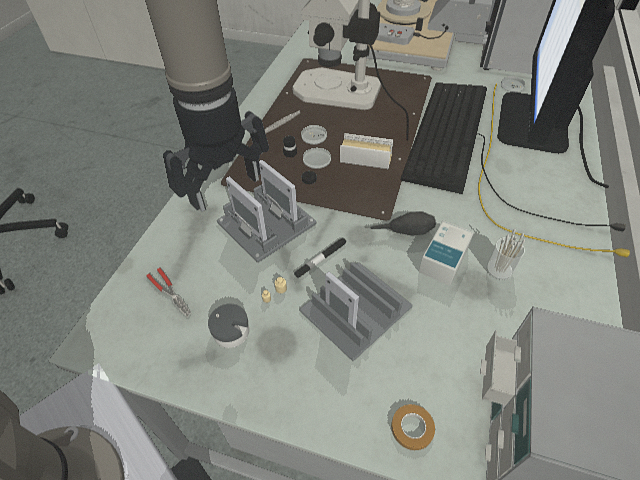

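The wide panel stands in the rack at (245,205), level with and parallel to the seated one at (278,187). The narrow panel is still in the stand at (342,300), and the arm is clear.

```bash
python3 -c "
from workcell import manip
print(manip.job_done())"
```

```text
the job is handed in; nothing more can be done
None
```

The wide panel is fully home and released in the rack's empty clip slot, the narrow panel is still standing in the stand, and I handed the job in at about 10 s; no verdict came back.

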